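Pack the sectional house model into its transport trays

ROBOT

A 7-joint arm with a two-finger parallel gripper is mounted at the origin on a cart in front of the work surface, level with it; the furniture and walls round the work are solid. World frame = base frame: x ahead of the robot, y to its left, z up, the work surface at z = 0. Lengths are in m, angles in rad, forces in N, time in s.
With the tool pointing down it reaches from about 0.425 to 0.95 m from the base axis. Payload 16.7 kg.
Tool frame: the origin (TCP) lies between the finger pads; the fingertips stand 8 mm ahead of it and the grasp point (between the pads) lies 11 mm behind it; z points along the fingers, y is the line along which they close (so a half turn about z gives the same grasp; the last joint's range is limited). The gripper opens to 94 mm and grips with 3 to 60 N. Pads are 16 mm wide; open, the fingers measure 119 mm over their backs; the gripper's body (75 mm by 177 mm) begins 78 mm behind the grasp point.
Start: joints at [-1.288, 0.426, 0.074, 1.606, -0.034, 1.111, -0.067], TCP at [0.282, 0.613, 0.213] pointing down, gripper open.
Joint ranges: [-2.85, 2.85], [-0.5, 2.14], [-1.23, 1.37], [0.21, 2.46], [-1.02, 4.16], [0.16, 2.05], [-2.73, 2.73]. Speed limits (rad/s): [1.89, 1.89, 2.39, 2.39, 3.01, 3.01, 3.01].

INTERFACE

Orientations are given as a rotation vector (axis times angle).
In Python, from cell import env gives the robot as it stands.
- The arm moves only by the tool apply_moves, never from a script. Its argument "commands" is a list of rows, each an object with "gripper": the closure, from 0 (fully open) to 1 (shut); "offset": the shift along the world's x, y, z in cm, a list of three; "dr": the turn, a rotation vector about the world's x, y, z in degrees, a list of three. In form: [{"gripper": gripper, "offset": [dx, dy, dz], "dr": [rx, ry, rz]}, ...]. A call has exactly 10 rows; each row shifts and turns the commanded pose from where the row before left it; what a row does not reach is not made up. A row lasts 1/8 s, in which the tool goes at most 62.5 mm and 10.7 degrees, less where a joint would pass 70% of its speed; a pose out of reach is approached as far as the arm can. A call is refused whole if a number of a shift passes 6.25 or a number of a turn 10.7, either way. A call with a gripper value outside its range is refused whole. The fingers move at their own pace and stop on an object; "squeeze" is the grip in N (left out, the last holds). Time passes only in rows, so rows that do not move let the fingers close, or fill a call up. It gives the time, the measured TCP pose, the force, the opening and the grip force at its end, in the units of the state.
- env.get_obs(): the state, without advancing time (a new reading comes with each control period).
- env.capture(name): name is "scene" or "top"; returns the picture (420x560x3 uint8, blue, green, red); there is no depth.
- env.calibration(name): a dict with "fx", "fy", "cx", "cy" (pixels), "k1" (the pictures are not rectified: a ray, as slopes to the right and down, at radius r is drawn at 1 + k1 r^2 times it, then the intrinsics apply), "R" (3x3) and "t" (3): a world point X has camera coordinates R X + t. Camera axes: x right, y down, z forward; pixel columns grow to the right and rows downward; lengths in m; the calibration is good to about 2 mm. A picture is of the moment at which its call begins. calibration takes no time and is no camera call.
- env.hand_in(): hands the job in; it is judged then, once.
Trained networks look in the newest picture that a camera, given by its name, has taken for a name from the list of things; names that differ only in an ending like _2 or _b are one class to them, and where a whole thing is asked for, a point or a joint stands for the part that bears it (a point fixed in the world has none). Each returns a list of dicts, best first, with "score" (0 to 1); they miss things now and then, are a little off and sometimes report something else, mostly with a low value. They report only what shows in the picture. A call takes as long as a camera call.
- env.recognise(label, camera): "position" ([column, row] in pixels, amid what is visible of it).
- env.cut_out(label, camera): "mask" (420x560 bool, what is visible of it) and "position" ([column, row] in pixels, amid what is visible of it).
- env.mark_of(label, camera): "position" ([column, row] in pixels: a listed point, or the origin of a listed thing).
The state is a dict: "t": time; "joint_positions": joint angles; "qvel": joint speeds; "joint_efforts": joint torques, N m; "position": TCP position; "tcp_rot": TCP orientation; "contact_force": force on the tool from outside, world axes, zero at the start; "moment": the same for the moment, N m; "opening": finger opening in m; "gripper_force": force on a finger pad.
Only numpy, scipy, OpenCV 4.12 (cv2) and the standard library are available. Lean on these libraries where they do the work, as an engineer would, in place of code of your own. Each camera call takes 0.05 s, during which the arm holds its last target. There are 200 camera calls.

TASK

The architect's sectional house model on the packing board is going out, and each of its four lift-off sections travels in its own shallow tray of the transport case, made to its outline. Take the stack apart from the top down and put each section, right way up, into the tray that fits it, lying flat on the felt, the roof section first and the ground floor last. Do not tip a section over, and leave the roll of masking tape and the white beaker where they stand.

Things in the scene. Friction and masses are not known exactly. Their poses are not given: they have to be found in the camera images.
- roof_studio: top section of the model: small white storey with dark windows and a grey pitched roof, 42 (x) x 36 (y) x 36 mm high; walls 18 mm high, then the roof rises to a ridge along x; its gable ends (+x, -x) are flat and upright, 42 mm apart, up to the ridge. Origin: centre of underside; z up. Starts on the deck of second_floor. About 60 g
- second_floor: third section up: white storey with dark windows and a plank deck, plain rectangle 60 (x) x 44 (y) x 26 mm high plus a 3 mm high parapet round the deck (29 mm in all). Origin: centre of underside; z up. Starts on the deck of first_floor. About 100 g
- first_floor: second section up: white storey with plank deck, 98 (x) x 56 (y) x 28 mm high plus 3 mm parapet. One corner is missing: a notch 32 (x) by 22 mm (y) at -x +y, full height. Origin: centre of the 98 x 56 rectangle, on the underside; z up. It is 56 mm wide for x from -17 to +49 mm: grip across y some 8 mm to the +x side of the origin. Starts on ground_floor. About 150 g
- ground_floor: bottom section: long white storey with plank deck, plain rectangle 136 (x) x 66 (y) x 30 mm high plus 3 mm parapet. Origin: centre of underside; z up. Stands, like the trays, on a fixed brown wooden packing board 15 mm thick. About 220 g. Each section just rests on the one below, set back inside its parapet; all four x axes point nearly the same way
- tray_small: smallest of four shallow open plywood trays with grey felt floors, for roof_studio: inside 58 (x) x 52 (y) mm. All four trays: walls 5 mm thick, 12 mm high over the board; felt 4 mm over the board; 8 mm play round the section; fixed. Keep the fingertips above the walls: 13 mm over the section's underside. Origin: centre of underside; z up
- tray_medium: shallow plywood tray with felt floor, for second_floor: inside 76 (x) x 60 (y) mm, otherwise as tray_small. Origin: centre of underside; z up
- tray_notched: shallow plywood tray with felt floor, for first_floor: inside 114 (x) x 72 (y) mm, with a plywood block 32 (x) x 22 (y) mm filling its -x +y corner to wall height, so that first_floor goes in one way only, its x axis along the tray's x axis. Otherwise as tray_small. Origin: centre of the underside of the full rectangle; z up
- tray_long: longest shallow plywood tray with felt floor, for ground_floor: inside 152 (x) x 82 (y) mm, otherwise as tray_small. Origin: centre of underside; z up
- masking_tape: bystander: tan roll of masking tape lying flat, 66 mm across, 19 mm high; loose, on the table left of the board. Origin: centre of underside
- beaker: bystander: white beaker standing upright, 60 mm across, 75 mm high; loose, on the table behind the board. Origin: centre of underside

How it is judged:
By the outcome, as a careful person would: the job done as asked, in the order asked, and still so for the second after the job is handed in, with the robot touching nothing.
It also fails if it takes over 120 s, if anything falls off the work surface, if the arm or the gripper's body presses on something with over 40 N, if the wrist force passes 120 N, or if a joint passes its speed limit or range.

## Working session

There is one attempt and no reset: what is moved stays moved. The work goes in short steps, Python scripts to look and compute and a tool call to move; the robot and the scene stay as the last step left them, time stands still between calls to the robot, and variables do not carry over. Pictures are saved under pics/ and viewed, at most 14 in all, crops included, and the job is handed in when it is done.

Besides the shell and the picture viewer there is one more tool, called as name([rows], argument=value, ...), one row to a line, values as JSON. apply_moves: Moves the arm, as the interface text tells. Its arguments: {"type":"object","properties":{"commands":{"type":"array"},"squeeze":{"type":"number"}},"required":["commands"]}

```bash
ls; mkdir -p pics; python3 - <<'E'
from cell import env
import cv2,numpy as np
for n in("scene","top"):
    cv2.imwrite(f"pics/{n}0.png",env.capture(n)); c=env.calibration(n); print(n,{k:np.round(v,4).tolist() for k,v in c.items()})
o=env.get_obs();print(o)
for n in("scene","top"):
  for l in("roof_studio","second_floor","first_floor","ground_floor","tray_small","tray_medium","tray_notched","tray_long","masking_tape","beaker"):
    print(n,l,[(np.round(d["position"]).tolist(),round(d["score"],2)) for d in env.mark_of(l,n)[:2]])
E
```

```text
pics
scene {'fx': 404.8538, 'fy': 404.8538, 'cx': 277.9851, 'cy': 202.53, 'k1': -0.1218, 'R': [[-0.7453, -0.6667, -0.0052], [-0.4308, 0.4875, -0.7595], [0.5089, -0.5638, -0.6505]], 't': [0.4484, 0.2435, 1.0776]}
top {'fx': 455.5808, 'fy': 455.5808, 'cx': 275.196, 'cy': 208.6764, 'k1': -0.0195, 'R': [[-0.0246, -0.9995, -0.0197], [-0.9935, 0.0266, -0.1108], [0.1113, 0.0169, -0.9936]], 't': [0.1227, 0.5134, 1.5654]}
{'t': 0.1, 'joint_positions': array([-1.28854305,  0.42662944,  0.07386658,  1.60653224, -0.03409462,
        1.11077803, -0.06710997]), 'qvel': array([ 0.00059688, -0.00259457, -0.00112747, -0.00020962,  0.00026054,
       -0.00106836, -0.00015026]), 'joint_efforts': array([ 8.54156795e-03, -9.37467599e+01,  3.67741562e+00, -4.55039942e+01,
       -4.85199387e-02,  1.69039308e-02,  1.60399586e-04]), 'position': array([0.28234033, 0.61270424, 0.21287748]), 'tcp_rot': array([-6.72987340e-01, -3.06850826e+00,  1.69171424e-03]), 'contact_force': array([-0.26495351,  0.33520347, -0.03465796]), 'moment': array([ 0.01049117, -0.0149045 ,  0.05439902]), 'gripper_force': 0.0, 'openi
[... 205 characters left out ...]
9.0], 0.91)]
scene tray_medium [([279.0, 241.0], 0.85)]
scene tray_notched [([365.0, 170.0], 0.77), ([198.0, 332.0], 0.45)]
scene tray_long [([343.0, 191.0], 0.71)]
scene masking_tape [([199.0, 332.0], 0.79), ([234.0, 272.0], 0.54)]
scene beaker [([246.0, 208.0], 0.81)]
top roof_studio [([206.0, 212.0], 0.43)]
top second_floor [([212.0, 216.0], 0.55), ([213.0, 225.0], 0.18)]
top first_floor [([207.0, 219.0], 0.46)]
top ground_floor [([210.0, 227.0], 0.64)]
top tray_small [([311.0, 215.0], 0.74)]
top tray_medium [([259.0, 228.0], 0.71)]
top tray_notched [([405.0, 218.0], 0.79)]
top tray_long [([355.0, 223.0], 0.95)]
top masking_tape [([160.0, 245.0], 0.75)]
top beaker [([278.0, 175.0], 0.72)]
```

```bash
python3 - <<'E'
import cv2
a=cv2.imread("pics/top0.png")[140:290,130:450];cv2.imwrite("pics/t1.png",cv2.resize(a,None,fx=2.5,fy=2.5,interpolation=2))
a=cv2.imread("pics/scene0.png")[130:370,150:450];cv2.imwrite("pics/s1.png",cv2.resize(a,None,fx=2.5,fy=2.5,interpolation=2))
E
```

```text
(no output)
```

View pics/t1.png

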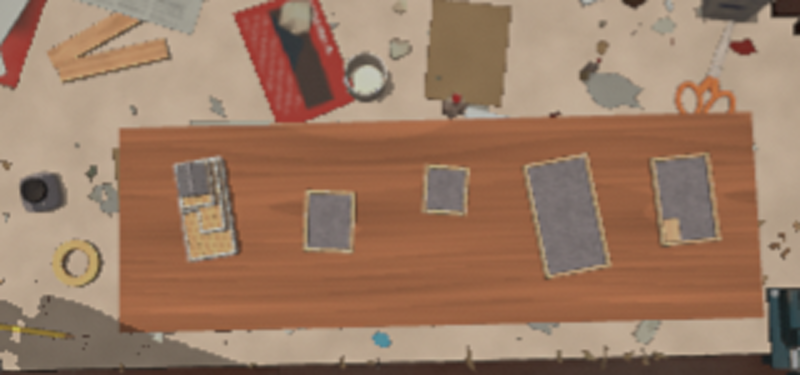

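View pics/s1.png

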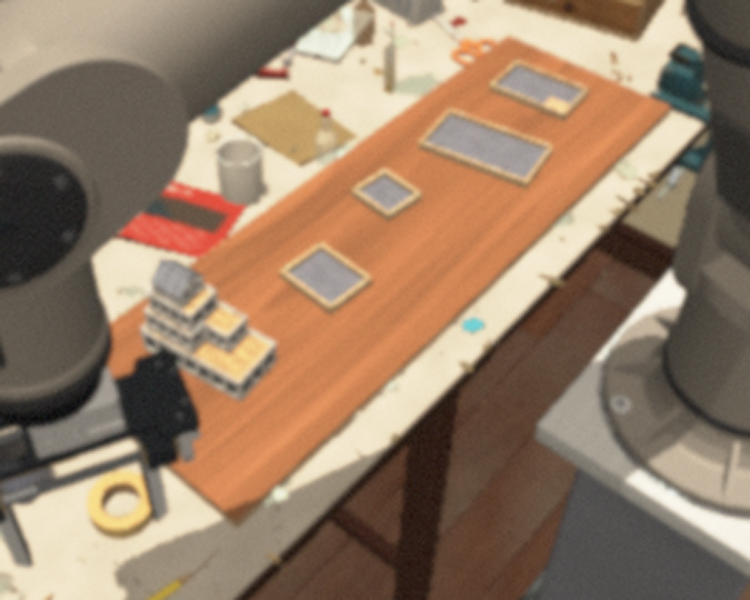

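The top view (crop at 2.5x) shows the stack at about column 212 and row 223, tilted slightly left. The trays run left to right: medium (262,228), small (308,215), long (357,226), notched (404,219). The notched tray's block is at its lower left, so the tray's x axis points roughly along world +x. The scene view agrees, with the gripper beside the stack but not hiding it. Next I fit the box models to the masks in both views.

```bash
cat > h.py <<'E'
from cell import env
import cv2,numpy as np
from scipy.optimize import minimize
CAL={n:env.calibration(n) for n in("scene","top")}
def proj(n,P):
    c=CAL[n];q=np.asarray(P)@np.array(c["R"]).T+np.array(c["t"]);s=q[:,:2]/q[:,2:]
    s=s*(1+c["k1"]*(s**2).sum(1,keepdims=True));return s*[c["fx"],c["fy"]]+[c["cx"],c["cy"]]
def R2(a):return np.array([[np.cos(a),-np.sin(a)],[np.sin(a),np.cos(a)]])
def box(lx,ly,h,x0=0,y0=0):return np.array([[x0+sx*lx/2,y0+sy*ly/2,z] for sx in(-1,1) for sy in(-1,1) for z in(0,h)])/1000
roof=np.vstack([box(42,36,18),np.array([[-21,0,36],[21,0,36]])/1000])
PARTS={"roof_studio":[roof],"second_floor":[box(60,44,29)],"first_floor":[box(66,56,31,16,0),box(98,34,31,0,-11)],"ground_floor":[box(136,66,33)],
"tray_small":[box(68,62,12)],"tray_medium":[box(86,70,12)],"tray_notched":[box(124,82,12)],"tray_long":[box(162,92,12)]}
S=6
def render(n,lab,p,o):  # o: roi col,row,w,h ; p: x,y,z,yaw
    im=np.zeros((o[3]*S,o[2]*S),np.uint8)
    for B in PARTS[lab]:
        W=np.c_[B[:,:2]@R2(p[3]).T+p[:2],B[:,2]+p[2]]
        u=(proj(n,W)-[o[0]-.5,o[1]-.5])*S
        cv2.fillPoly(im,[cv2.convexHull((u*16).astype(np.int32))],1,shift=4)
    return im
def down(im):return cv2.resize(im.astype(np.float32),None,fx=1/S,fy=1/S,interpolation=cv2.INTER_AREA)
def fit(labs,p0,masks,rois,views=("top","scene"),zfree=False,occ=()):
    # labs ordered bottom->top; each later one hides earlier. p per lab x,y,yaw (+ z)
    k=4 if zfree else 3
    def full(v):
        return [np.array([v[k*i],v[k*i+1],(v[k*i+3] if zfree else p0[i][2]*1000),v[k*i+2]*10])/1000 for i in range(len(labs))]
    def cost(v):
        P=full(v);c=0
        for n in views:
            hid=None
            for i in reversed(range(len(labs))):
                m=render(n,labs[i],P[i],rois[n]); vis=m if hid is None else m*(1-hid)
                hid=m if hid is None else np.maximum(m,hid)
                if masks.get((n,labs[i])) is None: continue
                o=rois[n];M=masks[n,labs[i]][o[1]:o[1]+o[3],o[0]:o[0]+o[2]].astype(np.float32)
                d=cv2.GaussianBlur(down(vis)-M,(0,0),.8);c+=(d**2).sum()
        return c
    v=[]
    for p in p0: v+= [p[0]*1000,p[1]*1000,p[3]*100]+([p[2]*1000] if zfree else [])
    best=None
    sim=np.vstack([v]+[np.array(v)+np.eye(len(v))[i]*8 for i in range(len(v))])
    for _ in range(3):
        r=minimize(cost,sim[0],method="Nelder-Mead",options=dict(initial_simplex=sim,maxfev=250*len(v),xatol=.05,fatol=.02))
        sim=np.vstack([r.x]+[r.x+np.eye(len(v))[i]*4 for i in range(len(v))])
    return full(r.x),r.fun
def ray(n,uv,z):
    c=CAL[n];s=(np.array(uv)-[c["cx"],c["cy"]])/[c["fx"],c["fy"]];t=s.copy()
    for _ in range(9): t=s/(1+c["k1"]*(t@t))
    R=np.array(c["R"]);C=-R.T@np.array(c["t"]);d=R.T@np.r_[t,1];return C+d*(z-C[2])/d[2]
def roi(n,P,lab,pad=14):
    W=np.vstack([np.c_[B[:,:2]@R2(P[3]).T+P[:2],B[:,2]+P[2]] for B in PARTS[lab]])
    u=proj(n,W);a=np.floor(u.min(0)-pad).astype(int);b=np.ceil(u.max(0)+pad).astype(int)
    a=np.maximum(a,0);b=np.minimum(b,[559,419]);return [*a,*(b-a)]
def mask(lab,n,minscore=.2):
    L=env.cut_out(lab,n)
    return (L[0]["mask"],L[0]["score"]) if L and L[0]["score"]>=minscore else (None,0)
E
python3 - <<'E'
from h import *
import pickle
for n in CAL: env.capture(n)
M={};sc={}
labs=list(PARTS)
for l in labs:
    for n in CAL: M[n,l],s=mask(l,n);sc[n,l]=s; print(l,n,round(s,2),0 if M[n,l] is None else M[n,l].sum())
pickle.dump(M,open("m.pkl","wb"))
pos=dict(tray_small=(308,215),tray_medium=(262,228),tray_notched=(404,219),tray_long=(357,226))
out={}
for l in labs[4:]:
    X=ray("top",pos[l],.015)
    p0=[X[0],X[1],.015,.1];ro={n:roi(n,p0,l) for n in CAL}
    for kw in (dict(),dict(views=("top",)),dict(views=("scene",)),dict(zfree=True)):
        P,c=fit([l],[p0],M,ro,**kw);print(l,kw,np.round(np.array(P[0][:3])*1000,1),round(np.degrees(P[0][3]),1),round(c,1))
        if not kw: out[l]=P[0]
X=ray("top",(213,223),.03)
p0=[[X[0],X[1],.015,.15],[X[0],X[1],.045,.15],[X[0]+.03,X[1],.073,.15],[X[0]+.04,X[1],.099,.15]]
o=["ground_floor","first_floor","second_floor","roof_studio"]
ro={n:roi(n,p0[0],o[0],30) for n in CAL}
for kw in (dict(),dict(views=("top",)),dict(views=("scene",)),dict(zfree=True)):
    P,c=fit(o,p0,M,ro,**kw)
    for l,p in zip(o,P): print(l,kw,np.round(np.array(p[:3])*1000,1),round(np.degrees(p[3]),1),round(c,1))
    if not kw:
        out.update(zip(o,P))
pickle.dump(out,open("out.pkl","wb"))
for n in CAL:
    im=cv2.imread(f"pics/{n}0.png");b=(130,140,320,150) if n=="top" else (150,130,300,240)
    a=cv2.resize(im[b[1]:b[1]+b[3],b[0]:b[0]+b[2]],None,fx=2.5,fy=2.5,interpolation=2)
    for l,p in out.items():
        for B in PARTS[l]:
            W=np.c_[B[:,:2]@R2(p[3]).T+p[:2],B[:,2]+p[2]]
            h=cv2.convexHull(((proj(n,W)-b[:2]+.5)*2.5).astype(np.int32));cv2.polylines(a,[h],True,(0,255,0),1)
    cv2.imwrite(f"pics/ov_{n}.png",a)
E
```

```text
roof_studio scene 0.84 290
roof_studio top 0.53 157
second_floor scene 0.68 268
second_floor top 0 0
first_floor scene 0.81 503
first_floor top 0 0
ground_floor scene 0.77 690
ground_floor top 0.81 324
tray_small scene 0.67 408
tray_small top 0.73 323
tray_medium scene 0.85 564
tray_medium top 0.75 496
tray_notched scene 0.73 475
tray_notched top 0.72 790
tray_long scene 0.57 943
tray_long top 0.64 1262
tray_small {} [491.4  -4.5  15. ] -4.5 316.3
tray_small {'views': ('top',)} [490.7  -4.   15. ] -5.2 7.4
tray_small {'views': ('scene',)} [ 603.7 -236.5   15. ] 109.6 0.0
tray_small {'zfree': True} [491.1  -4.7  12.1] 3.7 320.9
tray_medium {} [450.3 160.   15. ] -3.2 14.4
tray_medium {'views': ('top',)} [450.9 159.3  15. ] -1.6 1.0
tray_medium {'views': ('scene',)} [450.5 161.5  15. ] -5.6 8.0
tray_medium {'zfree': True} [451.2 159.2  12.1] -3.8 10.3
tray_notched {} [ 470.  -337.5   15. ] 4.7 53.2
tray_notched {'views': ('top',)} [ 469.9 -338.8   15. ] 4.5 35.0
tray_notched {'views': ('scene',)} [ 471.3 -336.9   15. ] 5.2 15.0
tray_notched {'zfree': True} [ 470.8 -338.7   14.1] 5.4 50
[... 434 characters left out ...]
top',)} [471.7 330.8  15. ] 8.4 5.8
first_floor {'views': ('top',)} [485.7 333.1  45. ] 7.5 5.8
second_floor {'views': ('top',)} [508.7 326.2  73. ] 4.0 5.8
roof_studio {'views': ('top',)} [504.4 336.5  99. ] 9.2 5.8
ground_floor {'views': ('scene',)} [469.8 331.2  15. ] 6.6 37.3
first_floor {'views': ('scene',)} [482.1 334.5  45. ] 7.2 37.3
second_floor {'views': ('scene',)} [499.1 336.7  73. ] 6.3 37.3
roof_studio {'views': ('scene',)} [503.4 336.2  99. ] 7.8 37.3
ground_floor {'zfree': True} [471.8 330.8  12.9] 7.5 49.2
first_floor {'zfree': True} [483.8 333.6  43.7] 7.5 49.2
second_floor {'zfree': True} [504.1 333.3  66.4] 5.7 49.2
roof_studio {'zfree': True} [504.4 336.   98.8] 7.7 49.2
```

View pics/ov_top.png

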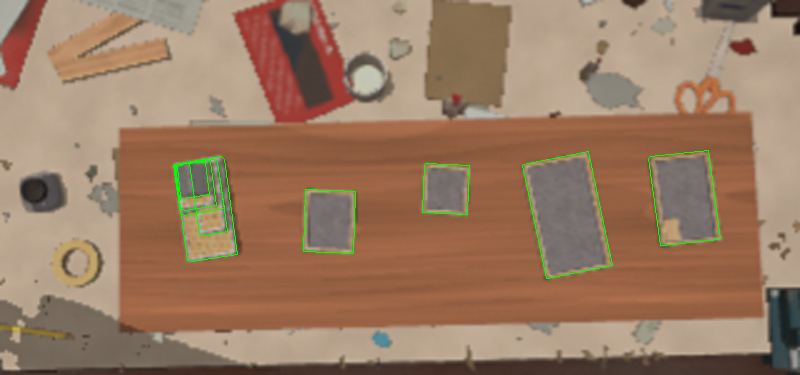

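View pics/ov_scene.png

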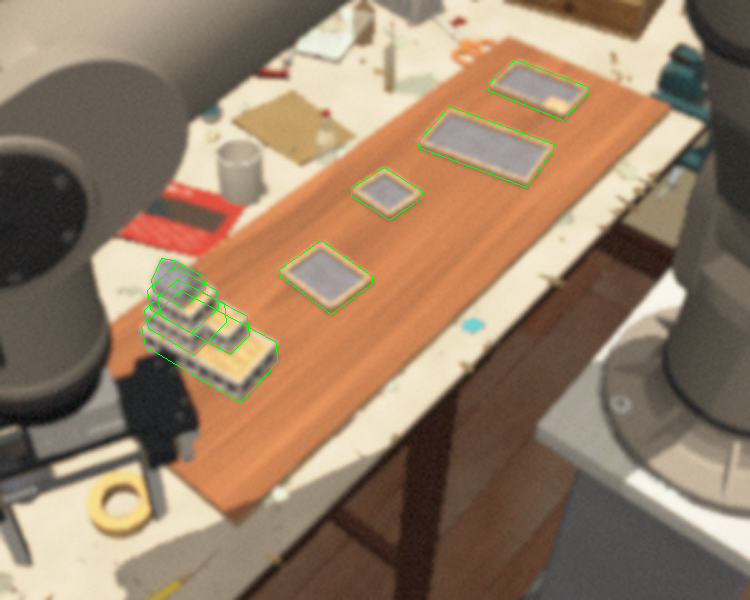

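```bash
python3 - <<'E'
from h import *
# tray_small: other scene candidates
env.capture("scene")
M={}
for d in env.cut_out("tray_small","scene"):
    print(d["position"],d["score"],d["mask"].sum())
    if abs(d["position"][0]-306)<15 and abs(d["position"][1]-206)<15:
        l="tray_small";M["scene",l]=d["mask"];p0=[.4905,-.004,.015,-.08]
        for z in(False,True):
            P,c=fit([l],[p0],M,{n:roi(n,p0,l) for n in CAL},views=("scene",),zfree=z);print(np.round(P[0],4),c)
# down-tool yaw convention: direction of tool y
from scipy.spatial.transform import Rotation as R
print(R.from_rotvec(env.get_obs()["tcp_rot"]).as_matrix().round(3))
E
```

```text
[304.5, 206.1] 0.76 304
[ 0.4924 -0.0013  0.015  -0.1118] 10.76578426361084
[ 0.4931 -0.0023  0.014  -0.0585] 10.647882461547852
[[-0.908  0.419 -0.   ]
 [ 0.419  0.908  0.   ]
 [ 0.     0.    -1.   ]]
```

The overlays sit on the edges of all four trays and on the stack in both views. Fitted heights agree with the text: board about 13–15 mm, roof underside 99 mm. First I go above the roof and grip across the gables.

apply_moves([
  {"gripper": 0, "offset": [2.21, -2.76, 0], "dr": [0, 0, -5.77]},
  {"gripper": 0, "offset": [2.21, -2.76, 0], "dr": [0, 0, -5.77]},
  {"gripper": 0, "offset": [2.21, -2.76, 0], "dr": [0, 0, -5.77]},
  {"gripper": 0, "offset": [2.21, -2.76, 0], "dr": [0, 0, -5.77]},
  {"gripper": 0, "offset": [2.21, -2.76, 0], "dr": [0, 0, -5.77]},
  {"gripper": 0, "offset": [2.21, -2.76, 0], "dr": [0, 0, -5.77]},
  {"gripper": 0, "offset": [2.21, -2.76, 0], "dr": [0, 0, -5.77]},
  {"gripper": 0, "offset": [2.21, -2.76, 0], "dr": [0, 0, -5.77]},
  {"gripper": 0, "offset": [2.21, -2.76, 0], "dr": [0, 0, -5.77]},
  {"gripper": 0, "offset": [2.25, -2.8, 0], "dr": [0, 0, -5.77]},
], squeeze=15)

```text
t: 3.35
position: [0.5053, 0.3348, 0.2135]
tcp_rot: [-2.078, -2.356, -0.0]
contact_force: [1.0, 0.3, 0.1]
opening: 0.0939
gripper_force: 0.0
```

apply_moves([
  {"gripper": 0, "offset": [-0.1, 0.1, -2.0], "dr": [0, 0, 0]},
  {"gripper": 0, "offset": [0, 0, -2.5], "dr": [0, 0, 0]},
  {"gripper": 0, "offset": [0, 0, -2.5], "dr": [0, 0, 0]},
  {"gripper": 0, "offset": [0, 0, -1.5], "dr": [0, 0, 0]},
  {"gripper": 0, "offset": [0, 0, -0.75], "dr": [0, 0, 0]},
  {"gripper": 0, "offset": [0, 0, 0], "dr": [0, 0, 0]},
  {"gripper": 0.7, "offset": [0, 0, 0], "dr": [0, 0, 0]},
  {"gripper": 0.7, "offset": [0, 0, 0], "dr": [0, 0, 0]},
  {"gripper": 0.7, "offset": [0, 0, 0], "dr": [0, 0, 0]},
  {"gripper": 0.7, "offset": [0, 0, 0], "dr": [0, 0, 0]},
])

```text
t: 4.6
position: [0.5029, 0.3377, 0.1212]
tcp_rot: [-2.07, -2.363, -0.0]
contact_force: [-0.6, -0.8, -0.0]
opening: 0.0575
gripper_force: 0.0
```

apply_moves([
  {"gripper": 0.8, "offset": [0, 0, 0], "dr": [0, 0, 0]},
  {"gripper": 0.8, "offset": [0, 0, 0], "dr": [0, 0, 0]},
  {"gripper": 0.8, "offset": [0, 0, 0], "dr": [0, 0, 0]},
  {"gripper": 0.8, "offset": [0, 0, 0], "dr": [0, 0, 0]},
  {"gripper": 0.8, "offset": [0, 0, 0.3], "dr": [0, 0, 0]},
  {"gripper": 0.8, "offset": [0, 0, 0.7], "dr": [0, 0, 0]},
  {"gripper": 0.8, "offset": [0, 0, 1], "dr": [0, 0, 0]},
  {"gripper": 0.8, "offset": [0, 0, 1], "dr": [0, 0, 0]},
  {"gripper": 0.8, "offset": [0, 0, 1], "dr": [0, 0, 0]},
  {"gripper": 0.8, "offset": [0, 0, 0], "dr": [0, 0, 0]},
])

```text
t: 5.85
position: [0.5033, 0.3379, 0.162]
tcp_rot: [2.07, 2.363, 0.003]
contact_force: [0.2, 0.9, 0.2]
opening: 0.0417
gripper_force: 15.0
```

apply_moves([
  {"gripper": 0.8, "offset": [-0.1, -2, 0], "dr": [0, 0, -1.4]},
  {"gripper": 0.8, "offset": [-0.15, -4, 0], "dr": [0, 0, -1.4]},
  {"gripper": 0.8, "offset": [-0.15, -4.5, 0], "dr": [0, 0, -1.4]},
  {"gripper": 0.8, "offset": [-0.15, -4.5, 0], "dr": [0, 0, -1.4]},
  {"gripper": 0.8, "offset": [-0.15, -4.5, 0], "dr": [0, 0, -1.4]},
  {"gripper": 0.8, "offset": [-0.15, -4.5, 0], "dr": [0, 0, -1.4]},
  {"gripper": 0.8, "offset": [-0.15, -4.5, 0], "dr": [0, 0, -1.4]},
  {"gripper": 0.8, "offset": [-0.15, -3.5, 0], "dr": [0, 0, -1.4]},
  {"gripper": 0.8, "offset": [-0.13, -2, 0], "dr": [0, 0, -1.4]},
  {"gripper": 0.8, "offset": [0, 0, 0], "dr": [0, 0, 0]},
])

```text
t: 7.1
position: [0.4897, -0.0036, 0.1608]
tcp_rot: [-2.32, -2.118, 0.0]
contact_force: [0.3, 0.5, -1.0]
opening: 0.0418
gripper_force: 15.0
```

apply_moves([
  {"gripper": 0.8, "offset": [0, 0, -2], "dr": [0, 0, 0]},
  {"gripper": 0.8, "offset": [0, 0, -2.5], "dr": [0, 0, 0]},
  {"gripper": 0.8, "offset": [0, 0, -2.5], "dr": [0, 0, 0]},
  {"gripper": 0.8, "offset": [0, 0, -2], "dr": [0, 0, 0]},
  {"gripper": 0.8, "offset": [0, 0, -1], "dr": [0, 0, 0]},
  {"gripper": 0.8, "offset": [0, 0, -0.6], "dr": [0, 0, 0]},
  {"gripper": 0.8, "offset": [0, 0, -0.5], "dr": [0, 0, 0]},
  {"gripper": 0.8, "offset": [0, 0, 0], "dr": [0, 0, 0]},
  {"gripper": 0.8, "offset": [0, 0, 0], "dr": [0, 0, 0]},
  {"gripper": 0.8, "offset": [0, 0, 0], "dr": [0, 0, 0]},
])

```text
t: 8.35
position: [0.4903, -0.0024, 0.0503]
tcp_rot: [2.317, 2.121, 0.001]
contact_force: [-0.2, -0.4, -0.4]
opening: 0.0421
gripper_force: 15.0
```

```bash
python3 - <<'E'
from h import *
for n in CAL:
    im=env.capture(n);cv2.imwrite(f"pics/a_{n}.png",im)
a=cv2.imread("pics/a_scene.png")[150:330,180:400];b=cv2.imread("pics/a_top.png")[170:290,180:340]
a=cv2.resize(a,(550,450),interpolation=2);b=cv2.resize(b,(480,360)[::1],interpolation=2)[:, :250]
b=np.vstack([b,np.zeros((90,250,3),np.uint8)]);cv2.imwrite("pics/a.png",np.hstack([a,b]))
E
```

```text
(no output)
```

View pics/a.png

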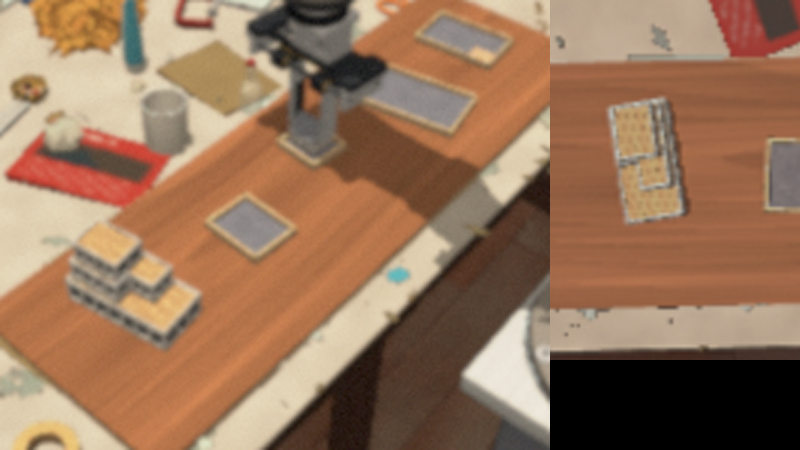

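The roof hangs over the small tray, centred and level, and the stack is undisturbed with its upper deck free. I lower it and release.

apply_moves([
  {"gripper": 0.8, "offset": [0, 0, -0.4], "dr": [0, 0, 0]},
  {"gripper": 0.8, "offset": [0, 0, -0.3], "dr": [0, 0, 0]},
  {"gripper": 0.8, "offset": [0, 0, -0.15], "dr": [0, 0, 0]},
  {"gripper": 0.8, "offset": [0, 0, 0], "dr": [0, 0, 0]},
  {"gripper": 0.3, "offset": [0, 0, 0], "dr": [0, 0, 0]},
  {"gripper": 0.3, "offset": [0, 0, 0], "dr": [0, 0, 0]},
  {"gripper": 0.3, "offset": [0, 0, 0], "dr": [0, 0, 0]},
  {"gripper": 0.3, "offset": [0, 0, 1.5], "dr": [0, 0, 0]},
  {"gripper": 0, "offset": [0, 0, 4], "dr": [0, 0, 0]},
  {"gripper": 0, "offset": [0, 0, 6], "dr": [0, 0, 0]},
])

```text
t: 9.7
position: [0.4892, -0.0029, 0.1577]
tcp_rot: [-2.317, -2.121, 0.004]
contact_force: [1.6, 1.1, 0.1]
opening: 0.0826
gripper_force: 0.0
```

```bash
cat > look.py <<'E'
from h import *
import sys,pickle
out=pickle.load(open("out.pkl","rb"))
labs=sys.argv[1].split(",")  # stack bottom->top
for n in CAL: env.capture(n)
M={}
for l in labs:
    for n in CAL:M[n,l]=mask(l,n)[0];print(l,n,0 if M[n,l] is None else M[n,l].sum())
p0=[out[l] for l in labs];ro={n:roi(n,p0[0],labs[0],30) for n in CAL}
for kw in (dict(),dict(views=("top",)),dict(views=("scene",)),dict(zfree=True)):
    P,c=fit(labs,p0,M,ro,**kw)
    for l,p in zip(labs,P):print(l,kw,np.round(np.array(p[:3])*1000,1),round(np.degrees(p[3]),1),round(c,1))
for l in sys.argv[2:]:
    l,t=l.split(":");p0=[*out[t][:2],.019,out[t][3]];m={}
    for n in CAL:m[n,l]=mask(l,n)[0]
    for kw in(dict(),dict(zfree=True)):
        P,c=fit([l],[p0],m,{n:roi(n,p0,l) for n in CAL},**kw);print("PLACED",l,np.round(np.array(P[0][:3])*1000,1),round(np.degrees(P[0][3]),1),round(c,1),"tray",np.round(np.array(out[t][:2])*1000,1))
E
python3 look.py ground_floor,first_floor,second_floor roof_studio:tray_small
```

```text
ground_floor scene 705
ground_floor top 290
first_floor scene 429
first_floor top 0
second_floor scene 467
second_floor top 257
ground_floor {} [468.5 333.3  15. ] 8.6 70.7
first_floor {} [484.  333.5  45. ] 7.5 70.7
second_floor {} [498.8 336.9  73. ] 7.9 70.7
ground_floor {'views': ('top',)} [470.  332.4  15. ] 8.4 16.4
first_floor {'views': ('top',)} [486.5 328.1  45. ] 6.9 16.4
second_floor {'views': ('top',)} [499.9 337.   73. ] 7.7 16.4
ground_floor {'views': ('scene',)} [469.2 332.7  15. ] 7.3 24.3
first_floor {'views': ('scene',)} [483.5 335.1  45. ] 7.5 24.3
second_floor {'views': ('scene',)} [498.3 337.6  73. ] 8.1 24.3
ground_floor {'zfree': True} [468.8 333.2  15.6] 8.7 48.8
first_floor {'zfree': True} [486.9 331.5  39.1] 8.0 48.8
second_floor {'zfree': True} [499.5 337.1  71.8] 8.0 48.8
PLACED roof_studio [493.7  -2.3  19. ] -7.5 3.8 tray [491.4  -4.5]
PLACED roof_studio [493.5  -2.3  19.7] -4.3 3.7 tray [491.4  -4.5]
```

```bash
python3 - <<'E'
from cell import env
o=env.get_obs();print(o["joint_positions"].round(2),o["position"])
E
```

```text
[-0.63  0.21  0.58  2.1  -0.15  0.87 -0.06] [ 0.48958589 -0.002617    0.1557422 ]
```

Roof placed: its fit is within about 2 mm of the tray centre, z 19.7 mm. Next is the second floor, gripped across y, with tool yaw at -82° to keep the last joint in range.

apply_moves([
  {"gripper": 0, "offset": [0.1, 2, 0], "dr": [0, 0, -7.7]},
  {"gripper": 0, "offset": [0.1, 4, 0], "dr": [0, 0, -7.7]},
  {"gripper": 0, "offset": [0.1, 4, 0], "dr": [0, 0, -7.7]},
  {"gripper": 0, "offset": [0.1, 4, 0], "dr": [0, 0, -7.7]},
  {"gripper": 0, "offset": [0.1, 4, 0], "dr": [0, 0, -7.7]},
  {"gripper": 0, "offset": [0.1, 4, 0], "dr": [0, 0, -7.7]},
  {"gripper": 0, "offset": [0.1, 4, 0], "dr": [0, 0, -7.7]},
  {"gripper": 0, "offset": [0.1, 4, 0], "dr": [0, 0, -7.7]},
  {"gripper": 0, "offset": [0.1, 3, 0], "dr": [0, 0, -7.7]},
  {"gripper": 0, "offset": [0, 1, 0], "dr": [0, 0, -7.7]},
])

```text
t: 11.45
position: [0.4985, 0.3394, 0.1554]
tcp_rot: [3.133, 0.214, -0.001]
contact_force: [0.8, -1.1, -0.9]
opening: 0.0942
gripper_force: 0.0
```

apply_moves([
  {"gripper": 0, "offset": [0, -0.2, -2], "dr": [0, 0, 0]},
  {"gripper": 0, "offset": [0, 0, -2], "dr": [0, 0, 0]},
  {"gripper": 0, "offset": [0, 0, -1.5], "dr": [0, 0, 0]},
  {"gripper": 0, "offset": [0, 0, -0.6], "dr": [0, 0, 0]},
  {"gripper": 0.3, "offset": [0, 0, 0], "dr": [0, 0, 0]},
  {"gripper": 0.8, "offset": [0, 0, 0], "dr": [0, 0, 0]},
  {"gripper": 0.8, "offset": [0, 0, 0], "dr": [0, 0, 0]},
  {"gripper": 0.8, "offset": [0, 0, 0], "dr": [0, 0, 0]},
  {"gripper": 0.8, "offset": [0, 0, 0], "dr": [0, 0, 0]},
  {"gripper": 0.8, "offset": [0, 0, 0], "dr": [0, 0, 0]},
], squeeze=20)

```text
t: 12.7
position: [0.4991, 0.3358, 0.0956]
tcp_rot: [-3.134, -0.218, -0.0]
contact_force: [-1.0, 0.6, 1.7]
opening: 0.0437
gripper_force: 20.0
```

apply_moves([
  {"gripper": 0.8, "offset": [0, 0, 0], "dr": [0, 0, 0]},
  {"gripper": 0.8, "offset": [0, 0, 0], "dr": [0, 0, 0]},
  {"gripper": 0.8, "offset": [0, 0, 0], "dr": [0, 0, 0]},
  {"gripper": 0.8, "offset": [0, 0, 0.3], "dr": [0, 0, 0]},
  {"gripper": 0.8, "offset": [0, 0, 0.7], "dr": [0, 0, 0]},
  {"gripper": 0.8, "offset": [0, 0, 1], "dr": [0, 0, 0]},
  {"gripper": 0.8, "offset": [0, 0, 1], "dr": [0, 0, 0]},
  {"gripper": 0.8, "offset": [0, 0, 1], "dr": [0, 0, 0]},
  {"gripper": 0.8, "offset": [0, 0, 0], "dr": [0, 0, 0]},
  {"gripper": 0.8, "offset": [0, 0, 0], "dr": [0, 0, 0]},
])

```text
t: 13.95
position: [0.4989, 0.3356, 0.1353]
tcp_rot: [-3.134, -0.218, 0.0]
contact_force: [0.1, -0.1, -0.4]
opening: 0.0439
gripper_force: 20.0
```

apply_moves([
  {"gripper": 0.8, "offset": [-0.35, -1.2, 0], "dr": [0, 0, -1.2]},
  {"gripper": 0.8, "offset": [-0.6, -2.2, 0], "dr": [0, 0, -1.2]},
  {"gripper": 0.8, "offset": [-0.6, -2.2, 0], "dr": [0, 0, -1.2]},
  {"gripper": 0.8, "offset": [-0.6, -2.2, 0], "dr": [0, 0, -1.2]},
  {"gripper": 0.8, "offset": [-0.6, -2.2, 0], "dr": [0, 0, -1.2]},
  {"gripper": 0.8, "offset": [-0.6, -2.2, 0], "dr": [0, 0, -1.2]},
  {"gripper": 0.8, "offset": [-0.6, -2.2, 0], "dr": [0, 0, -1.2]},
  {"gripper": 0.8, "offset": [-0.6, -2.2, 0], "dr": [0, 0, -1.2]},
  {"gripper": 0.8, "offset": [-0.3, -0.95, 0], "dr": [0, 0, -1.2]},
  {"gripper": 0.8, "offset": [0, 0, 0], "dr": [0, 0, 0]},
])

```text
t: 15.2
position: [0.4505, 0.1598, 0.1356]
tcp_rot: [-3.14, 0.08, -0.0]
contact_force: [0.7, 1.0, -0.4]
opening: 0.0438
gripper_force: 20.0
```

apply_moves([
  {"gripper": 0.8, "offset": [0, 0, -2], "dr": [0, 0, 0]},
  {"gripper": 0.8, "offset": [0, 0, -2.5], "dr": [0, 0, 0]},
  {"gripper": 0.8, "offset": [0, 0, -2], "dr": [0, 0, 0]},
  {"gripper": 0.8, "offset": [0, 0, -1], "dr": [0, 0, 0]},
  {"gripper": 0.8, "offset": [0, 0, -0.8], "dr": [0, 0, 0]},
  {"gripper": 0.8, "offset": [0, 0, -0.4], "dr": [0, 0, 0]},
  {"gripper": 0.8, "offset": [0, 0, 0], "dr": [0, 0, 0]},
  {"gripper": 0.8, "offset": [0, 0, 0], "dr": [0, 0, 0]},
  {"gripper": 0.8, "offset": [0, 0, 0], "dr": [0, 0, 0]},
  {"gripper": 0.8, "offset": [0, 0, 0], "dr": [0, 0, 0]},
])

```text
t: 16.45
position: [0.4507, 0.1602, 0.0486]
tcp_rot: [-3.14, 0.078, -0.0]
contact_force: [-0.2, 0.1, -1.1]
opening: 0.0439
gripper_force: 20.0
```

apply_moves([
  {"gripper": 0.8, "offset": [0, 0, -0.4], "dr": [0, 0, 0]},
  {"gripper": 0.8, "offset": [0, 0, -0.2], "dr": [0, 0, 0]},
  {"gripper": 0.8, "offset": [0, 0, -0.1], "dr": [0, 0, 0]},
  {"gripper": 0.8, "offset": [0, 0, 0], "dr": [0, 0, 0]},
  {"gripper": 0.3, "offset": [0, 0, 0], "dr": [0, 0, 0]},
  {"gripper": 0.3, "offset": [0, 0, 0], "dr": [0, 0, 0]},
  {"gripper": 0.3, "offset": [0, 0, 0], "dr": [0, 0, 0]},
  {"gripper": 0.3, "offset": [0, 0, 1.5], "dr": [0, 0, 0]},
  {"gripper": 0, "offset": [0, 0, 4], "dr": [0, 0, 0]},
  {"gripper": 0, "offset": [0, 0, 5], "dr": [0, 0, 0]},
])

```text
t: 17.7
position: [0.4503, 0.1593, 0.1479]
tcp_rot: [3.139, -0.079, -0.001]
contact_force: [-0.5, 1.8, 0.8]
opening: 0.0825
gripper_force: 0.0
```

```bash
python3 look.py ground_floor,first_floor second_floor:tray_medium; python3 -c "
from h import *
im=env.capture('scene');cv2.imwrite('pics/b.png',cv2.resize(im[130:370,150:450],None,fx=2.5,fy=2.5,interpolation=2))"
```

```text
ground_floor scene 708
ground_floor top 369
first_floor scene 801
first_floor top 449
ground_floor {} [469.8 331.1  15. ] 8.4 51.8
first_floor {} [484.6 333.8  45. ] 8.5 51.8
ground_floor {'views': ('top',)} [470.5 330.5  15. ] 9.0 14.8
first_floor {'views': ('top',)} [486.4 332.8  45. ] 8.1 14.8
ground_floor {'views': ('scene',)} [469.6 331.3  15. ] 7.7 18.5
first_floor {'views': ('scene',)} [483.1 335.1  45. ] 9.5 18.5
ground_floor {'zfree': True} [470.8 330.5  13. ] 8.7 37.0
first_floor {'zfree': True} [485.9 333.3  42. ] 8.8 37.0
PLACED second_floor [451.4 160.4  19. ] -7.1 2.5 tray [450.3 160. ]
PLACED second_floor [451.4 160.9  19.4] -4.3 2.5 tray [450.3 160. ]
```

View pics/b.png

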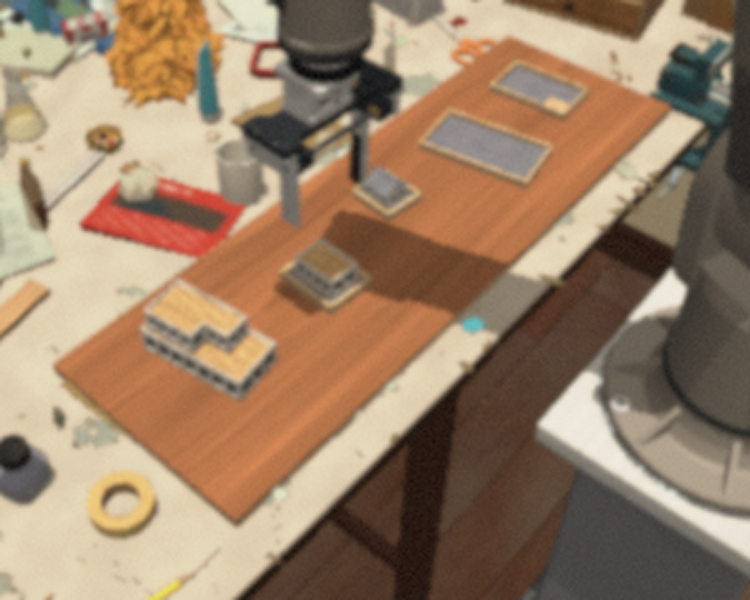

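The picture shows roof at about (385,187) and second floor at about (325,272) lying flat inside their trays. The first floor's notch faces down (its -x +y corner), as the model assumes. Next the first floor.

apply_moves([
  {"gripper": 0, "offset": [0.3, 1, 0], "dr": [0, 0, 1.2]},
  {"gripper": 0, "offset": [0.5, 2.1, 0], "dr": [0, 0, 1.2]},
  {"gripper": 0, "offset": [0.5, 2.1, 0], "dr": [0, 0, 1.2]},
  {"gripper": 0, "offset": [0.5, 2.1, 0], "dr": [0, 0, 1.2]},
  {"gripper": 0, "offset": [0.5, 2.1, 0], "dr": [0, 0, 1.2]},
  {"gripper": 0, "offset": [0.5, 2.1, 0], "dr": [0, 0, 1.3]},
  {"gripper": 0, "offset": [0.5, 2.1, 0], "dr": [0, 0, 1.3]},
  {"gripper": 0, "offset": [0.5, 2.1, 0], "dr": [0, 0, 1.3]},
  {"gripper": 0, "offset": [0.4, 1.85, 0], "dr": [0, 0, 1.3]},
  {"gripper": 0, "offset": [0, 0, -0.3], "dr": [0, 0, 0]},
])

```text
t: 19.4
position: [0.4928, 0.337, 0.1432]
tcp_rot: [3.133, 0.232, 0.001]
contact_force: [0.2, -1.3, 0.1]
opening: 0.0939
gripper_force: 0.0
```

apply_moves([
  {"gripper": 0, "offset": [0, 0, -2], "dr": [0, 0, 0]},
  {"gripper": 0, "offset": [0, 0, -2], "dr": [0, 0, 0]},
  {"gripper": 0, "offset": [0, 0, -1.5], "dr": [0, 0, 0]},
  {"gripper": 0, "offset": [0, 0, -0.8], "dr": [0, 0, 0]},
  {"gripper": 0, "offset": [0, 0, 0], "dr": [0, 0, 0]},
  {"gripper": 0, "offset": [0, 0, 0], "dr": [0, 0, 0]},
  {"gripper": 0, "offset": [0, 0, 0], "dr": [0, 0, 0]},
  {"gripper": 0, "offset": [0, 0, 0], "dr": [0, 0, 0]},
  {"gripper": 0, "offset": [0, 0, 0], "dr": [0, 0, 0]},
  {"gripper": 0, "offset": [0, 0, 0], "dr": [0, 0, 0]},
])

```text
t: 20.65
position: [0.4926, 0.3357, 0.0805]
tcp_rot: [-3.133, -0.229, -0.0]
contact_force: [0.7, 0.2, -0.3]
opening: 0.0941
gripper_force: 0.0
```

Lower 13.5 mm and grip.

apply_moves([
  {"gripper": 0, "offset": [0, 0, -0.9], "dr": [0, 0, 0]},
  {"gripper": 0, "offset": [0, 0, -0.45], "dr": [0, 0, 0]},
  {"gripper": 0.2, "offset": [0, 0, 0], "dr": [0, 0, 0]},
  {"gripper": 0.7, "offset": [0, 0, 0], "dr": [0, 0, 0]},
  {"gripper": 0.7, "offset": [0, 0, 0], "dr": [0, 0, 0]},
  {"gripper": 0.7, "offset": [0, 0, 0], "dr": [0, 0, 0]},
  {"gripper": 0.7, "offset": [0, 0, 0], "dr": [0, 0, 0]},
  {"gripper": 0.7, "offset": [0, 0, 0], "dr": [0, 0, 0]},
  {"gripper": 0.7, "offset": [0, 0, 0], "dr": [0, 0, 0]},
  {"gripper": 0.7, "offset": [0, 0, 0], "dr": [0, 0, 0]},
], squeeze=30)

```text
t: 21.9
position: [0.4927, 0.3357, 0.0671]
tcp_rot: [-3.133, -0.229, -0.0]
contact_force: [-0.6, -0.3, 3.9]
opening: 0.0557
gripper_force: 29.9
```

apply_moves([
  {"gripper": 0.7, "offset": [0, 0, 0], "dr": [0, 0, 0]},
  {"gripper": 0.7, "offset": [0, 0, 0], "dr": [0, 0, 0]},
  {"gripper": 0.7, "offset": [0, 0, 0.3], "dr": [0, 0, 0]},
  {"gripper": 0.7, "offset": [0, 0, 0.7], "dr": [0, 0, 0]},
  {"gripper": 0.7, "offset": [0, 0, 1], "dr": [0, 0, 0]},
  {"gripper": 0.7, "offset": [0, 0, 2], "dr": [0, 0, 0]},
  {"gripper": 0.7, "offset": [0, 0, 3], "dr": [0, 0, 0]},
  {"gripper": 0.7, "offset": [0, 0, 2], "dr": [0, 0, 0]},
  {"gripper": 0.7, "offset": [0, 0, 0], "dr": [0, 0, 0]},
  {"gripper": 0.7, "offset": [0, 0, 0], "dr": [0, 0, 0]},
])

```text
t: 23.15
position: [0.4921, 0.3356, 0.1564]
tcp_rot: [3.133, 0.229, -0.001]
contact_force: [-0.4, 0.5, -1.6]
opening: 0.0555
gripper_force: 29.9
```

apply_moves([
  {"gripper": 0.7, "offset": [0, -1.5, 0], "dr": [0, 0, 0]},
  {"gripper": 0.7, "offset": [0, -3, 0], "dr": [0, 0, -0.4]},
  {"gripper": 0.7, "offset": [-0.1, -4, 0], "dr": [0, 0, -0.4]},
  {"gripper": 0.7, "offset": [-0.1, -4, 0], "dr": [0, 0, -0.4]},
  {"gripper": 0.7, "offset": [-0.1, -4, 0], "dr": [0, 0, -0.4]},
  {"gripper": 0.7, "offset": [-0.1, -4, 0], "dr": [0, 0, -0.4]},
  {"gripper": 0.7, "offset": [-0.1, -4, 0], "dr": [0, 0, -0.4]},
  {"gripper": 0.7, "offset": [-0.1, -4, 0], "dr": [0, 0, -0.4]},
  {"gripper": 0.7, "offset": [-0.1, -4, 0], "dr": [0, 0, -0.4]},
  {"gripper": 0.7, "offset": [-0.1, -4, 0], "dr": [0, 0, -0.4]},
])

```text
t: 24.4
position: [0.483, -0.0325, 0.1567]
tcp_rot: [-3.138, -0.127, 0.001]
contact_force: [0.8, -0.5, -1.3]
opening: 0.056
gripper_force: 29.9
```

apply_moves([
  {"gripper": 0.7, "offset": [-0.1, -4, 0], "dr": [0, 0, 0]},
  {"gripper": 0.7, "offset": [-0.1, -4, 0], "dr": [0, 0, 0]},
  {"gripper": 0.7, "offset": [-0.1, -4, 0], "dr": [0, 0, 0]},
  {"gripper": 0.7, "offset": [-0.1, -4, 0], "dr": [0, 0, 0]},
  {"gripper": 0.7, "offset": [-0.1, -4, 0], "dr": [0, 0, 0]},
  {"gripper": 0.7, "offset": [-0.1, -4, 0], "dr": [0, 0, 0]},
  {"gripper": 0.7, "offset": [0, -3.5, 0], "dr": [0, 0, 0]},
  {"gripper": 0.7, "offset": [0, -2.2, 0], "dr": [0, 0, 0]},
  {"gripper": 0.7, "offset": [0, -1, 0], "dr": [0, 0, 0]},
  {"gripper": 0.7, "offset": [0, 0, 0], "dr": [0, 0, 0]},
])

```text
t: 25.65
position: [0.4774, -0.337, 0.1568]
tcp_rot: [-3.139, -0.127, 0.001]
contact_force: [0.5, 0.5, -2.2]
opening: 0.0558
gripper_force: 29.9
```

apply_moves([
  {"gripper": 0.7, "offset": [0.1, 0, -2], "dr": [0, 0, 0]},
  {"gripper": 0.7, "offset": [0, 0, -2.5], "dr": [0, 0, 0]},
  {"gripper": 0.7, "offset": [0, 0, -2.5], "dr": [0, 0, 0]},
  {"gripper": 0.7, "offset": [0, 0, -2], "dr": [0, 0, 0]},
  {"gripper": 0.7, "offset": [0, 0, -0.7], "dr": [0, 0, 0]},
  {"gripper": 0.7, "offset": [0, 0, -0.4], "dr": [0, 0, 0]},
  {"gripper": 0.7, "offset": [0, 0, 0], "dr": [0, 0, 0]},
  {"gripper": 0.7, "offset": [0, 0, 0], "dr": [0, 0, 0]},
  {"gripper": 0.7, "offset": [0, 0, 0], "dr": [0, 0, 0]},
  {"gripper": 0.7, "offset": [0, 0, 0], "dr": [0, 0, 0]},
])

```text
t: 26.9
position: [0.4797, -0.3364, 0.0562]
tcp_rot: [3.139, 0.13, 0.001]
contact_force: [-1.0, 0.6, -2.0]
opening: 0.0557
gripper_force: 29.9
```

```bash
python3 - <<'E'
from h import *
im=env.capture('scene');a=cv2.resize(im[120:220,300:420],None,fx=4.5,fy=4.5,interpolation=2)
cv2.imwrite('pics/c.png',a)
l="first_floor";p0=[.470,-.338,.029,.09];m={(n,l):mask(l,n)[0] for n in ("scene",)}
P,c=fit([l],[p0],m,{n:roi(n,p0,l) for n in CAL},views=("scene",));print(np.round(P[0],4),c)
E
```

```text
[ 0.476  -0.3434  0.029   0.1851] 53.29816818237305
```

View pics/c.png

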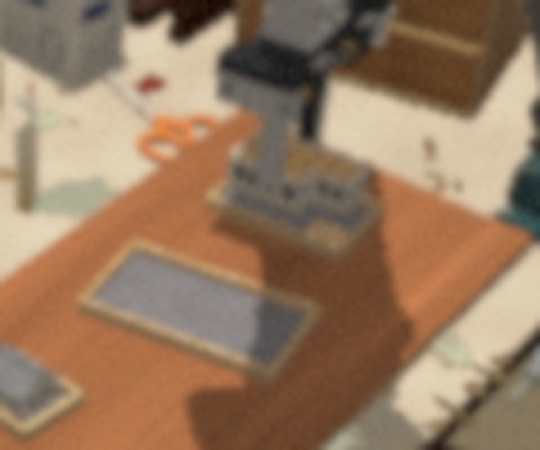

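The section hangs level over the notched tray, with its notch over the block at about (330,232) in the crop. I lower it.

apply_moves([
  {"gripper": 0.7, "offset": [-0.1, -0.1, -0.6], "dr": [0, 0, 0]},
  {"gripper": 0.7, "offset": [0, 0, -0.4], "dr": [0, 0, 0]},
  {"gripper": 0.7, "offset": [0, 0, -0.3], "dr": [0, 0, 0]},
  {"gripper": 0.7, "offset": [0, 0, -0.1], "dr": [0, 0, 0]},
  {"gripper": 0.7, "offset": [0, 0, 0], "dr": [0, 0, 0]},
  {"gripper": 0.7, "offset": [0, 0, 0], "dr": [0, 0, 0]},
  {"gripper": 0.7, "offset": [0, 0, 0], "dr": [0, 0, 0]},
  {"gripper": 0.7, "offset": [0, 0, 0], "dr": [0, 0, 0]},
  {"gripper": 0.7, "offset": [0, 0, 0], "dr": [0, 0, 0]},
  {"gripper": 0.7, "offset": [0, 0, 0], "dr": [0, 0, 0]},
])

```text
t: 28.25
position: [0.4786, -0.3374, 0.042]
tcp_rot: [-3.139, -0.13, -0.0]
contact_force: [0.1, -0.5, -1.6]
opening: 0.0558
gripper_force: 29.9
```

apply_moves([
  {"gripper": 0.7, "offset": [0, 0, -0.1], "dr": [0, 0, 0]},
  {"gripper": 0.7, "offset": [0, 0, 0], "dr": [0, 0, 0]},
  {"gripper": 0.7, "offset": [0, 0, 0], "dr": [0, 0, 0]},
  {"gripper": 0.2, "offset": [0, 0, 0], "dr": [0, 0, 0]},
  {"gripper": 0.2, "offset": [0, 0, 0], "dr": [0, 0, 0]},
  {"gripper": 0.2, "offset": [0, 0, 0], "dr": [0, 0, 0]},
  {"gripper": 0.2, "offset": [0, 0, 1], "dr": [0, 0, 0]},
  {"gripper": 0, "offset": [0, 0, 3], "dr": [0, 0, 0]},
  {"gripper": 0, "offset": [0, 0, 5], "dr": [0, 0, 0]},
  {"gripper": 0, "offset": [0, 2, 2], "dr": [0, 0, 0]},
])

```text
t: 29.5
position: [0.4789, -0.3192, 0.1541]
tcp_rot: [3.137, 0.126, 0.004]
contact_force: [-0.1, 0.6, 0.2]
opening: 0.0941
gripper_force: 0.0
```

```bash
python3 look.py ground_floor first_floor:tray_notched
```

```text
ground_floor scene 1264
ground_floor top 794
ground_floor {} [470.1 332.4  15. ] 8.5 33.2
ground_floor {'views': ('top',)} [471.3 331.3  15. ] 8.0 3.7
ground_floor {'views': ('scene',)} [468.3 333.3  15. ] 10.4 16.6
ground_floor {'zfree': True} [471.3 331.5  11.2] 8.9 20.4
PLACED first_floor [ 468. -330.   19.] 12.5 431.6 tray [ 470.  -337.5]
PLACED first_floor [ 551.9 -245.  -351.8] 118.2 0.0 tray [ 470.  -337.5]
```

apply_moves([
  {"gripper": 0, "offset": [0, 2, 0], "dr": [0, 0, 0.4]},
  {"gripper": 0, "offset": [0, 4, 0], "dr": [0, 0, 0.4]},
  {"gripper": 0, "offset": [0, 4, 0], "dr": [0, 0, 0.4]},
  {"gripper": 0, "offset": [0, 4, 0], "dr": [0, 0, 0.4]},
  {"gripper": 0, "offset": [0, 4, 0], "dr": [0, 0, 0.4]},
  {"gripper": 0, "offset": [0, 4, 0], "dr": [0, 0, 0.4]},
  {"gripper": 0, "offset": [0, 4, 0], "dr": [0, 0, 0.4]},
  {"gripper": 0, "offset": [0, 4, 0], "dr": [0, 0, 0.4]},
  {"gripper": 0, "offset": [0, 4, 0], "dr": [0, 0, 0.4]},
  {"gripper": 0, "offset": [0, 4, 0], "dr": [0, 0, 0.4]},
])

```text
t: 31.05
position: [0.4784, 0.0632, 0.1504]
tcp_rot: [3.132, 0.239, -0.001]
contact_force: [0.7, 0.5, -1.1]
opening: 0.0943
gripper_force: 0.0
```

apply_moves([
  {"gripper": 0, "offset": [-0.1, 4, 0], "dr": [0, 0, 0]},
  {"gripper": 0, "offset": [-0.1, 4, 0], "dr": [0, 0, 0]},
  {"gripper": 0, "offset": [-0.1, 4, 0], "dr": [0, 0, 0]},
  {"gripper": 0, "offset": [-0.1, 4, 0], "dr": [0, 0, 0]},
  {"gripper": 0, "offset": [-0.1, 4, 0], "dr": [0, 0, 0]},
  {"gripper": 0, "offset": [-0.1, 3.5, 0], "dr": [0, 0, 0]},
  {"gripper": 0, "offset": [-0.1, 2, 0], "dr": [0, 0, 0]},
  {"gripper": 0, "offset": [-0.1, 1.3, 0], "dr": [0, 0, 0]},
  {"gripper": 0, "offset": [0, 0, 0], "dr": [0, 0, 0]},
  {"gripper": 0, "offset": [0, 0, 0], "dr": [0, 0, 0]},
])

```text
t: 32.3
position: [0.4709, 0.3293, 0.151]
tcp_rot: [3.132, 0.238, -0.0]
contact_force: [1.0, 0.6, -0.5]
opening: 0.0944
gripper_force: 0.0
```

```bash
python3 - <<'E'
from h import *
l="first_floor"
for n in CAL:
    im=env.capture(n);p0=[.470,-.338,.019,.09]
    if n=="scene":cv2.imwrite('pics/d.png',cv2.resize(im[120:220,300:420],None,fx=4.5,fy=4.5,interpolation=2))
    m={(n,l):None}
    for d in env.cut_out(l,n):
        print(n,d["position"],d["score"],d["mask"].sum(),proj(n,[p0[:3]]))
        m[n,l]=d["mask"]
        if np.hypot(*(d["position"]-proj(n,[p0[:3]])[0]))<20:
            P,c=fit([l],[p0],m,{n:roi(n,p0,l)},views=(n,));print(np.round(P[0],4),c)
E
```

```text
scene [364.6, 158.0] 0.95 435 [[364.96195115 165.37478215]]
[ 0.4716 -0.3404  0.019   0.0798] 3.338168144226074
top [404.7, 217.7] 0.76 503 [[403.26641829 218.7750452 ]]
[ 0.4701 -0.3395  0.019   0.0461] 6.892812728881836
```

View pics/d.png

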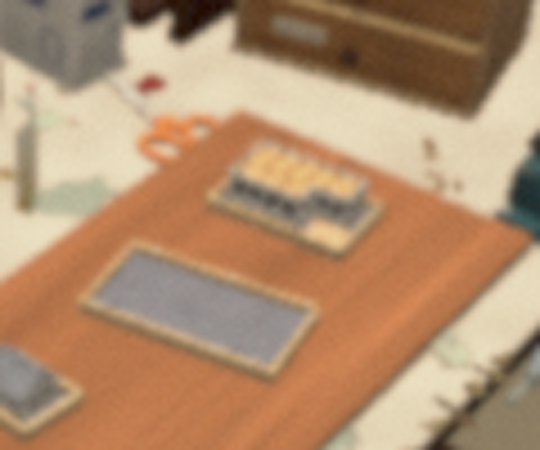

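The first floor sits inside the notched tray, notch round the block, within 2–3 mm of centre and flat. Now the ground floor.

apply_moves([
  {"gripper": 0, "offset": [0, 0.2, -2], "dr": [0, 0, 0]},
  {"gripper": 0, "offset": [0, 0, -3], "dr": [0, 0, 0]},
  {"gripper": 0, "offset": [0, 0, -3], "dr": [0, 0, 0]},
  {"gripper": 0, "offset": [0, 0, -1.5], "dr": [0, 0, 0]},
  {"gripper": 0, "offset": [0, 0, -0.5], "dr": [0, 0, 0]},
  {"gripper": 0, "offset": [0, 0, 0], "dr": [0, 0, 0]},
  {"gripper": 0, "offset": [0, 0, 0], "dr": [0, 0, 0]},
  {"gripper": 0, "offset": [0, 0, 0], "dr": [0, 0, 0]},
  {"gripper": 0, "offset": [0, 0, 0], "dr": [0, 0, 0]},
  {"gripper": 0, "offset": [0, 0, 0], "dr": [0, 0, 0]},
])

```text
t: 33.75
position: [0.4706, 0.3327, 0.0511]
tcp_rot: [-3.132, -0.24, -0.0]
contact_force: [-0.2, 0.7, -0.1]
opening: 0.0943
gripper_force: 0.0
```

apply_moves([
  {"gripper": 0, "offset": [0, 0, -0.9], "dr": [0, 0, 0]},
  {"gripper": 0, "offset": [0, 0, -0.5], "dr": [0, 0, 0]},
  {"gripper": 0, "offset": [0, 0, 0], "dr": [0, 0, 0]},
  {"gripper": 0.6, "offset": [0, 0, 0], "dr": [0, 0, 0]},
  {"gripper": 0.6, "offset": [0, 0, 0], "dr": [0, 0, 0]},
  {"gripper": 0.6, "offset": [0, 0, 0], "dr": [0, 0, 0]},
  {"gripper": 0.6, "offset": [0, 0, 0], "dr": [0, 0, 0]},
  {"gripper": 0.6, "offset": [0, 0, 0], "dr": [0, 0, 0]},
  {"gripper": 0.6, "offset": [0, 0, 0], "dr": [0, 0, 0]},
  {"gripper": 0.6, "offset": [0, 0, 0], "dr": [0, 0, 0]},
], squeeze=40)

```text
t: 35.0
position: [0.4707, 0.3327, 0.0371]
tcp_rot: [-3.132, -0.24, -0.0]
contact_force: [-1.2, -1.2, 4.5]
opening: 0.0657
gripper_force: 40.0
```

apply_moves([
  {"gripper": 0.6, "offset": [0, 0, 0.3], "dr": [0, 0, 0]},
  {"gripper": 0.6, "offset": [0, 0, 0.7], "dr": [0, 0, 0]},
  {"gripper": 0.6, "offset": [0, 0, 1.5], "dr": [0, 0, 0]},
  {"gripper": 0.6, "offset": [0, 0, 2.5], "dr": [0, 0, 0]},
  {"gripper": 0.6, "offset": [0, 0, 3], "dr": [0, 0, 0]},
  {"gripper": 0.6, "offset": [0, 0, 2], "dr": [0, 0, 0]},
  {"gripper": 0.6, "offset": [0, 0, 1], "dr": [0, 0, 0]},
  {"gripper": 0.6, "offset": [0, 0, 0], "dr": [0, 0, 0]},
  {"gripper": 0.6, "offset": [0, 0, 0], "dr": [0, 0, 0]},
  {"gripper": 0.6, "offset": [0, -1.6, 0], "dr": [0, 0, 0.5]},
])

```text
t: 36.25
position: [0.4701, 0.3165, 0.1461]
tcp_rot: [3.13, 0.256, -0.001]
contact_force: [0.3, -0.5, -1.7]
opening: 0.0658
gripper_force: 40.0
```

apply_moves([
  {"gripper": 0.6, "offset": [-0.1, -2.5, 0], "dr": [0, 0, 0]},
  {"gripper": 0.6, "offset": [-0.1, -3, 0], "dr": [0, 0, 0]},
  {"gripper": 0.6, "offset": [-0.1, -3, 0], "dr": [0, 0, 0]},
  {"gripper": 0.6, "offset": [-0.1, -3, 0], "dr": [0, 0, 0]},
  {"gripper": 0.6, "offset": [-0.1, -3, 0], "dr": [0, 0, 0]},
  {"gripper": 0.6, "offset": [-0.1, -3, 0], "dr": [0, 0, 0]},
  {"gripper": 0.6, "offset": [-0.1, -3, 0], "dr": [0, 0, 0]},
  {"gripper": 0.6, "offset": [-0.1, -3, 0], "dr": [0, 0, 0]},
  {"gripper": 0.6, "offset": [-0.1, -3, 0], "dr": [0, 0, 0]},
  {"gripper": 0.6, "offset": [-0.1, -3, 0], "dr": [0, 0, 0]},
])

```text
t: 37.5
position: [0.4598, 0.0193, 0.147]
tcp_rot: [-3.131, -0.252, -0.0]
contact_force: [0.0, 0.2, -1.7]
opening: 0.0657
gripper_force: 40.0
```

apply_moves([
  {"gripper": 0.6, "offset": [-0.1, -3, 0], "dr": [0, 0, 0]},
  {"gripper": 0.6, "offset": [-0.1, -3, 0], "dr": [0, 0, 0]},
  {"gripper": 0.6, "offset": [-0.1, -3, 0], "dr": [0, 0, 0]},
  {"gripper": 0.6, "offset": [-0.1, -3, 0], "dr": [0, 0, 0]},
  {"gripper": 0.6, "offset": [-0.1, -3, 0], "dr": [0, 0, 0]},
  {"gripper": 0.6, "offset": [-0.1, -2.5, 0], "dr": [0, 0, 0]},
  {"gripper": 0.6, "offset": [-0.1, -1.5, 0], "dr": [0, 0, 0]},
  {"gripper": 0.6, "offset": [-0.1, -0.5, 0], "dr": [0, 0, 0]},
  {"gripper": 0.6, "offset": [-0.1, 0, 0], "dr": [0, 0, 0]},
  {"gripper": 0.6, "offset": [0, 0, 0], "dr": [0, 0, 0]},
])

```text
t: 38.75
position: [0.4514, -0.1729, 0.1469]
tcp_rot: [-3.131, -0.254, -0.0]
contact_force: [0.3, 0.9, -1.7]
opening: 0.0652
gripper_force: 40.0
```

apply_moves([
  {"gripper": 0.6, "offset": [0, 0, -1.5], "dr": [0, 0, 0]},
  {"gripper": 0.6, "offset": [0, 0, -2.5], "dr": [0, 0, 0]},
  {"gripper": 0.6, "offset": [0, 0, -2.5], "dr": [0, 0, 0]},
  {"gripper": 0.6, "offset": [0, 0, -2], "dr": [0, 0, 0]},
  {"gripper": 0.6, "offset": [0, 0, -0.7], "dr": [0, 0, 0]},
  {"gripper": 0.6, "offset": [0, 0, -0.4], "dr": [0, 0, 0]},
  {"gripper": 0.6, "offset": [0, 0, -0.4], "dr": [0, 0, 0]},
  {"gripper": 0.6, "offset": [0, 0, -0.3], "dr": [0, 0, 0]},
  {"gripper": 0.6, "offset": [0, 0, 0], "dr": [0, 0, 0]},
  {"gripper": 0.6, "offset": [0, 0, 0], "dr": [0, 0, 0]},
])

```text
t: 40.0
position: [0.4517, -0.1734, 0.0442]
tcp_rot: [-3.131, -0.254, -0.001]
contact_force: [-0.0, -1.3, -1.1]
opening: 0.0654
gripper_force: 40.0
```

apply_moves([
  {"gripper": 0.6, "offset": [0, 0, -0.2], "dr": [0, 0, 0]},
  {"gripper": 0.6, "offset": [0, 0, -0.1], "dr": [0, 0, 0]},
  {"gripper": 0.6, "offset": [0, 0, 0], "dr": [0, 0, 0]},
  {"gripper": 0.6, "offset": [0, 0, 0], "dr": [0, 0, 0]},
  {"gripper": 0, "offset": [0, 0, 0], "dr": [0, 0, 0]},
  {"gripper": 0, "offset": [0, 0, 0], "dr": [0, 0, 0]},
  {"gripper": 0, "offset": [0, 0, 0], "dr": [0, 0, 0]},
  {"gripper": 0, "offset": [0, 0, 1], "dr": [0, 0, 0]},
  {"gripper": 0, "offset": [0, 0, 3], "dr": [0, 0, 0]},
  {"gripper": 0, "offset": [0, 0, 5], "dr": [0, 0, 0]},
])

```text
t: 41.25
position: [0.4507, -0.1736, 0.1317]
tcp_rot: [3.131, 0.252, -0.004]
contact_force: [0.9, 1.0, 1.1]
opening: 0.0941
gripper_force: 0.0
```

apply_moves([
  {"gripper": 0, "offset": [0, 2, 2], "dr": [0, 0, 0]},
  {"gripper": 0, "offset": [0, 4, 1], "dr": [0, 0, 0]},
  {"gripper": 0, "offset": [0, 4, 0], "dr": [0, 0, 0]},
  {"gripper": 0, "offset": [0, 4, 0], "dr": [0, 0, 0]},
  {"gripper": 0, "offset": [0, 4, 0], "dr": [0, 0, 0]},
  {"gripper": 0, "offset": [0, 4, 0], "dr": [0, 0, 0]},
  {"gripper": 0, "offset": [0, 4, 0], "dr": [0, 0, 0]},
  {"gripper": 0, "offset": [0, 4, 0], "dr": [0, 0, 0]},
  {"gripper": 0, "offset": [0, 4, 0], "dr": [0, 0, 0]},
  {"gripper": 0, "offset": [0, 4, 0], "dr": [0, 0, 0]},
])

```text
t: 42.5
position: [0.4515, 0.2078, 0.1616]
tcp_rot: [-3.131, -0.253, -0.001]
contact_force: [-0.4, 0.4, 0.3]
opening: 0.0938
gripper_force: 0.0
```

apply_moves([
  {"gripper": 0, "offset": [0, 4, 0], "dr": [0, 0, 0]},
  {"gripper": 0, "offset": [0, 4, 0], "dr": [0, 0, 0]},
  {"gripper": 0, "offset": [0, 3, 0], "dr": [0, 0, 0]},
  {"gripper": 0, "offset": [0, 1, 0], "dr": [0, 0, 0]},
  {"gripper": 0, "offset": [0, 0, 0], "dr": [0, 0, 0]},
  {"gripper": 0, "offset": [0, 0, 0], "dr": [0, 0, 0]},
  {"gripper": 0, "offset": [0, 0, 0], "dr": [0, 0, 0]},
  {"gripper": 0, "offset": [0, 0, 0], "dr": [0, 0, 0]},
  {"gripper": 0, "offset": [0, 0, 0], "dr": [0, 0, 0]},
  {"gripper": 0, "offset": [0, 0, 0], "dr": [0, 0, 0]},
])

```text
t: 43.75
position: [0.4516, 0.3266, 0.161]
tcp_rot: [-3.131, -0.253, -0.0]
contact_force: [0.1, -0.4, 0.3]
opening: 0.0941
gripper_force: 0.0
```

```bash
python3 - <<'E'
from h import *
import pickle
out=pickle.load(open("out.pkl","rb"))
I={n:env.capture(n) for n in CAL}
for l,t in (("ground_floor","tray_long"),("first_floor","tray_notched"),("second_floor","tray_medium"),("roof_studio","tray_small")):
    p0=[*out[t][:2],.019,out[t][3]];m={}
    for n in CAL:
        c=[d for d in env.cut_out(l,n) if np.hypot(*(d["position"]-proj(n,[p0[:3]])[0]))<20]
        m[n,l]=c[0]["mask"] if c else None
        if not c: print("none",l,n)
    for z in (False,True):
        P,c=fit([l],[p0],m,{n:roi(n,p0,l) for n in CAL},zfree=z);print(l,np.round(np.array(P[0][:3])*1000,1),np.degrees(P[0][3]).round(1),round(c,1),np.round(np.array(out[t][:2])*1000,1))
cv2.imwrite("pics/e_s.png",cv2.resize(I["scene"][120:360,150:450],None,fx=2.5,fy=2.5,interpolation=2))
cv2.imwrite("pics/e_t.png",cv2.resize(I["top"][140:290,130:450],None,fx=2.5,fy=2.5,interpolation=2))
E
```

```text
ground_floor [ 452.8 -175.3   19. ] 8.3 24.2 [ 450.5 -173.2]
ground_floor [ 453.1 -176.3   17. ] 8.6 19.0 [ 450.5 -173.2]
first_floor [ 471.5 -339.2   19. ] 4.5 28.6 [ 470.  -337.5]
first_floor [ 470.8 -338.1   21.9] 5.6 28.7 [ 470.  -337.5]
second_floor [452.6 159.2  19. ] -3.8 21.3 [450.3 160. ]
second_floor [453.7 158.2  15.8] -3.1 17.9 [450.3 160. ]
none roof_studio scene
roof_studio [490.2  -5.6  19. ] -5.1 5.6 [491.4  -4.5]
roof_studio [489.3  -5.1  25.8] -5.7 5.4 [491.4  -4.5]
```

View pics/e_s.png

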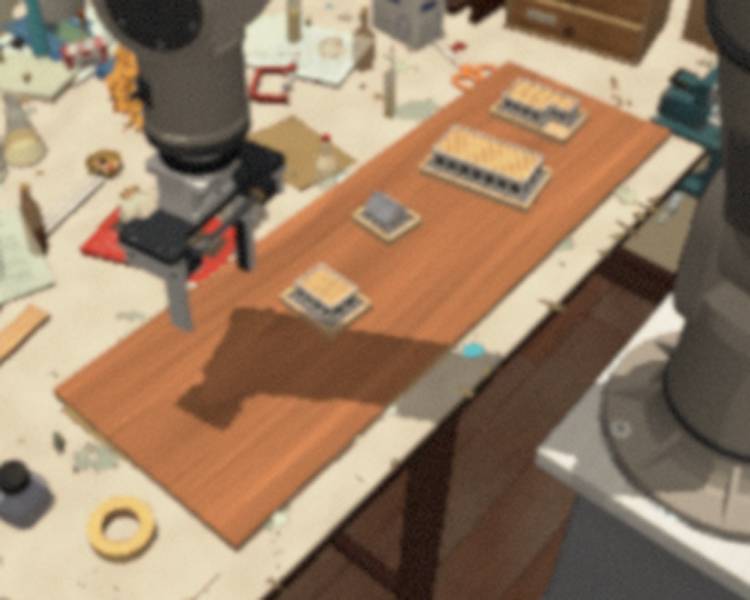

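View pics/e_t.png

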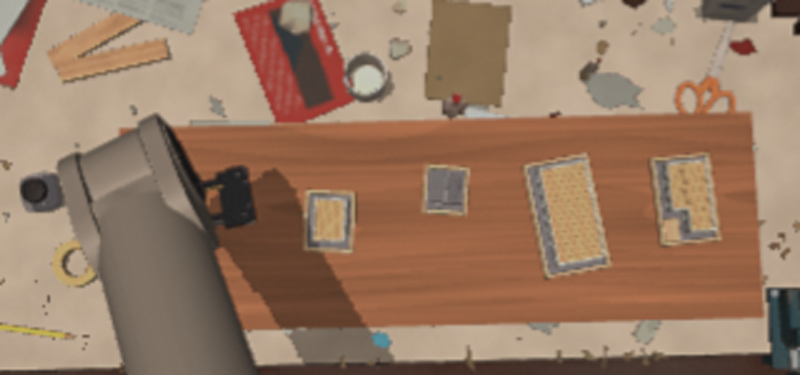

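Both pictures show all four sections flat inside their own trays: second floor at top-crop (329,221), roof (446,190), ground floor (568,215) and first floor (687,198). The tape and beaker are where they were. I hand in.

```bash
python3 -c "
from cell import env
print(env.hand_in())"
```

```text
the job is handed in; nothing more can be done
None
```

All four sections lie flat, right way up, in their own trays, placed roof first and ground floor last in about 44 s; the tape and beaker look unmoved in the final pictures, and the job is handed in (no verdict was returned).

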